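# Strip a hanging centrifuge bucket for cleaning

## Task

Strip the stacked-up centrifuge bucket that hangs by its pivot pins in the stand, working from the top down: put the cap upright in the round dish, the spacer ring over the post and down onto its base, and the tube insert upright in the small white tray. Then lift the empty bucket straight up off its pivots without letting it swing over and stand it upright in the large steel tray. Set each thing down rather than dropping it, and leave the brown reagent bottle where it is.

Things in the scene. Friction and masses are not known exactly. Their poses are not given: they have to be found in the camera images.
- stand: Fixed stand, anywhere among the places. Base 90 (x) x 116 (y) x 5 mm; two grey uprights at y = +-43 mm, each 40 (x) x 14 mm (y), 84 mm high; in the top of each an open slot 12 mm wide, 14 mm deep, its floor 70 mm above the bench, in which the bucket's pins lie. Origin: centre of the underside; pivot axis along y.
- bucket: Open square aluminium bucket, 64 x 64 mm, 70 mm high, walls 4, floor 8 mm thick, 0.6 kg. Pins 8 mm thick, 58 mm above its underside, stick out 14 mm on its +y and -y sides and lie loose in the stand's slots: it swings about its y axis, comes free after a 16 mm lift. Grip it across its x sides, near pin height. Underside 16 mm above the bench at the start. Origin: centre of the underside, z up.
- insert: Loose solid white plastic block for tubes, 50 x 50 mm, 94 mm high, about 0.12 kg; four flat black marks for the tube holes on its top, partly under the ring. It stands loose in the bucket (3 mm play each side) with its top 32 mm above the bucket's rim; its sides are parallel to the bucket's. Origin: centre of the underside, z up.
- spacer: Loose grey plastic ring, outside 44 mm, hole 28 mm, 24 mm high, 50 g, lying flat on top of the insert. Origin: centre of the underside, z up.
- cap: Loose white round cap: disc 36 mm across and 9 mm high with a knob on its middle 20 mm across and 24 mm high (33 mm in all), 40 g, lying on the spacer ring as the top of the stack. Origin: centre of the underside, z up.
- dish: Fixed round shallow white dish, place of the cap: 68 mm across, rim 12 mm high, floor 4 mm thick and about 56 mm across. Origin: centre of the underside.
- post: Fixed upright steel post, place of the spacer ring: 12 mm thick with a round end 50 mm above the bench, on a dark round base 76 mm across and 6 mm high. Origin: centre of the base's underside.
- small_tray: Fixed small square white plastic tray, place of the insert: 82 x 82 mm outside, rim 10 mm high, walls and floor 4 mm thick. Origin: centre of the underside, x and y along its sides.
- large_tray: Fixed large square steel tray, place of the bucket: 106 x 106 mm outside, rim 10 mm high, walls and floor 5 mm thick. Origin: centre of the underside, x and y along its sides.
- reagent: Brown glass bottle with a white cap, 48 mm across, 85 mm high, standing loose among the places; not to be moved. Origin: centre of the underside.
Mind the look-alikes: they are no part of the job. Leave any purple look-alike of the cap alone.

How it is judged:
On the way, in this order (a step that is already met when the one before it is completed fails the run):
1. the cap lies upright in the round dish, released (horizontal distance between cap and dish below 0.015 m and z of cap in the frame of dish below 0.009 m and angle between cap's own z axis and vertical below 0.12 rad and contact force between the fingers and cap below 0.1 N), for 0.2 s.
2. the spacer ring lies flat on the post's base, around the post, released (horizontal distance between spacer and post below 0.014 m and z of spacer in the frame of post below 0.011 m and angle between spacer's own z axis and vertical below 0.12 rad and contact force between the fingers and spacer below 0.1 N), for 0.2 s.
3. the insert stands upright in the small tray, released (horizontal distance between insert and small_tray below 0.017 m and z of insert in the frame of small_tray below 0.009 m and angle between insert's own z axis and vertical below 0.12 rad and contact force between the fingers and insert below 0.1 N), for 0.2 s.
4. the bucket stands upright in the large tray, released (horizontal distance between bucket and large_tray below 0.022 m and z of bucket in the frame of large_tray below 0.01 m and angle between bucket's own z axis and vertical below 0.12 rad and contact force between the fingers and bucket below 0.1 N), for 0.2 s.
At the end, for the whole second after the job is handed in: Cap on the dish's floor (within 15 mm of its centre), spacer on the post's base around the post (14 mm), insert on the small tray's floor (17 mm), bucket on the large tray's floor (22 mm); all within 0.12 rad of upright, released and at rest (all of step 1 and all of step 2 and all of step 3 and all of step 4 and linear speed of each of cap, spacer, insert, bucket below 0.03 m/s); the robot touches nothing.
It fails at once if the bucket swings or tips by more than 0.4 rad (angle between bucket's own z axis and vertical above 0.4 rad).
It fails at once if the reagent bottle is moved by more than 30 mm or tipped (distance of reagent from where it was at the start of the episode above 0.03 m or angle between reagent's own z axis and vertical above 0.4 rad).
It fails at once if one of the four things is dropped or thrown (faster than 0.7 m/s while the fingers do not touch it) ((linear speed of cap above 0.7 m/s and contact force between the fingers and cap below 0.01 N) or (linear speed of spacer above 0.7 m/s and contact force between the fingers and spacer below 0.01 N) or (linear speed of insert above 0.7 m/s and contact force between the fingers and insert below 0.01 N) or (linear speed of bucket above 0.7 m/s and contact force between the fingers and bucket below 0.01 N)).
It also fails if it takes over 128 s, if anything falls off the work surface, if the arm or the gripper's body presses on something with over 40 N, if the wrist force passes 120 N, or if a joint passes its speed limit or range.

## Robot

A 6-joint arm with a two-finger parallel gripper is mounted at the origin on the work surface. World frame = base frame: x ahead of the robot, y to its left, z up, the work surface at z = 0. Lengths are in m, angles in rad, forces in N, time in s.
With the tool pointing down it reaches from about 0.25 to 0.725 m from the base axis. Payload 4 kg.
Tool frame: the origin (TCP) lies on the centre line of the jaws, within the pads' length; the fingertips stand ahead of it and the grasp point (between the pads) lies 3 mm ahead of it (bot.tcp_to_tips is the z of the fingertips in the tool frame, in m); z points along the fingers, y is the line along which they close (so a half turn about z gives the same grasp; the last joint's range is limited). The gripper opens to 85 mm and grips with 20 to 120 N. Pads are 22 mm wide; open, the fingers measure 114 mm over their backs; the gripper's body (76 mm by 85 mm) begins 54 mm behind the grasp point. The pads swing forward as they close: fully open they stand 13 mm farther back than shut.
Start: joints at [-1.219, 0.241, 0.005, 1.335, 0, 1.571], TCP at [0.172, -0.469, 0.253] pointing down, gripper open.
Joint ranges: [-2.72, 2.72], [-1.05, 1.87], [-1.09, 1.28], [-1.99, 2.15], [-1.42, 1.44], [-3.14, 3.14]. Speed limits (rad/s): [2.79, 2.79, 3.14, 3.14, 3.14, 3.14].

## Interface

Orientations are given as a unit quaternion [x, y, z, w].
In Python, from workcell import telemetry, camera, camera_params, ticket, boxes_of, cut_out, spot_point, bot gives the robot as it stands.
- The arm moves only by the shell command python3 -m creep 'ROWS'. ROWS is text: rows parted by semicolons, each of 5 numbers parted by spaces: the opening, from 0 (shut) to 1 (fully open), then the shift along the tool's x, y, z in units of 150 mm (1.0 is 150 mm), then the turn about the tool's z in units of 180 degrees (1.0 is 180 degrees). In form: claw x y z turn; .... A call has 1 to 12 rows; each row is the pose to reach, as a shift and turn from the pose commanded when the call began, along the tool's axes at that moment, turning the shorter way round; what a row does not reach only later rows make up. A row lasts 1/8 s, in which the tool goes at most 62.5 mm and 10.7 degrees, less where a joint would pass 70% of its speed; a pose out of reach is approached as far as the arm can. A call with a number of a shift or a turn outside -1 to 1 is refused whole. A call with a gripper value outside its range is refused whole. The fingers move at their own pace and stop on an object; the grip force is fixed at half the most. Time passes only in rows, so rows that repeat a pose let the fingers close. It gives the time, the measured TCP pose, the force, the opening and the grip force at its end, in the units of the state.
- telemetry.get_obs(): the state, without advancing time (a new reading comes with each control period).
- camera(name): name is "scene" or "top" or "wrist"; returns the picture (480x640x3 uint8, red, green, blue); there is no depth.
- camera_params(name): a dict with "camera_matrix" (3x3 intrinsics, pixels), "eye" and "attitude" of the camera in the world. Camera axes: x right, y down, z forward; pixel columns grow to the right and rows downward; lengths in m; the calibration is good to about 2 mm. A picture is of the moment at which its call begins: read the wrist's pose just before it. camera_params takes no time and is no camera call; for the wrist camera it gives the pose at the moment of the call.
- ticket.job_done(): hands the job in; it is judged then, once.
Trained networks look in the newest picture that a camera, given by its name, has taken for a name from the list of things; names that differ only in an ending like _2 or _b are one class to them, and where a whole thing is asked for, a point or a joint stands for the part that bears it (a point fixed in the world has none). Each returns a list of dicts, best first, with "conf" (0 to 1); they miss things now and then, are a little off and sometimes report something else, mostly with a low value. They report only what shows in the picture. A call takes as long as a camera call. They do not tell look-alikes from the thing itself.
- boxes_of(thing, camera): "at" ([x, y, z] in m, in world coordinates, good to about 4 mm: the middle of the surface that is visible of it).
- cut_out(thing, camera): "pixels" (480x640 bool, what is visible of it).
- spot_point(thing, camera): "at" ([x, y, z] in m, in world coordinates, good to about 4 mm: a listed point, or the origin of a listed thing).
The state is a dict: "clock": time; "joint_pos": joint angles; "joint_vel": joint speeds; "tau": joint torques, N m; "eef_pos": TCP position; "tool_rot": TCP orientation; "ft_force": force on the tool from outside, world axes, zero at the start; "ft_torque": the same for the moment, N m; "grip_width": finger opening in m; "grasp_force": force on a finger pad.
Only numpy, scipy, OpenCV 4.12 (cv2) and the standard library are available. Lean on these libraries where they do the work, as an engineer would, in place of code of your own. Each camera call takes 0.05 s, during which the arm holds its last target. There are 200 camera calls.

## Working session

There is one attempt and no reset: what is moved stays moved. The work goes in short steps, Python scripts to look and compute and a shell command to move; the robot and the scene stay as the last step left them, time stands still between calls to the robot, and variables do not carry over. Pictures are saved under pics/ and viewed, at most 14 in all, crops included, and the job is handed in when it is done.

```bash
ls; mkdir -p pics
cat > h.py <<'E'
import numpy as np, cv2
from scipy.spatial.transform import Rotation as R
from workcell import telemetry, camera, camera_params, ticket, boxes_of, cut_out, spot_point, bot
def save(n,f):
    im=camera(n); cv2.imwrite('pics/'+f,im[:,:,::-1]); return im
E
python3 - <<'E'
from h import *
o=telemetry.get_obs(); print(o['clock'],o['eef_pos'],o['tool_rot'],bot.tcp_to_tips)
for n in ['scene','top','wrist']:
    p=camera_params(n); print(n,p)
for n in ['top','scene']:
    save(n,n+'0.png')
    for t in ['stand','bucket','insert','spacer','cap','dish','post','small_tray','large_tray','reagent']:
        print(n,t,[(np.round(d['at'],3).tolist(),round(d['conf'],2)) for d in spot_point(t,n)][:4])
E
```

```text
pics
0.0 [ 0.17209361 -0.46882523  0.25241289] [ 9.84569775e-01  1.74989300e-01 -1.74411230e-04 -1.03593551e-03] 0.022
scene {'camera_matrix': array([[485.54012526,   0.        , 319.43960953],
       [  0.        , 485.54012526, 243.20137995],
       [  0.        ,   0.        ,   1.        ]]), 'eye': array([1.04416749, 0.50723087, 1.13120161]), 'attitude': array([ 0.37499571,  0.88222162, -0.26121701, -0.11326474])}
top {'camera_matrix': array([[512.51116926,   0.        , 321.12841019],
       [  0.        , 512.51116926, 239.41070322],
       [  0.        ,   0.        ,   1.        ]]), 'eye': array([0.46144397, 0.05954866, 1.12777641]), 'attitude': array([ 0.70872416, -0.70466719,  0.03057538, -0.01481098])}
wrist {'camera_matrix': array([[359.39172326,   0.        , 321.13870542],
       [  0.        , 359.39172326, 238.13259416],
       [  0.        ,   0.        ,   1.        ]]), 'eye': array([ 0.23386454, -0.4460953 ,  0.37318465]), 'attitude': array([ 0.8128766 , -0.56766591, -0.07550455,  0.10623612])}
top stand [([0.527, 0.355, 0.002], 0.83)]
top bucket []
top insert [
[... 458 characters left out ...]

scene stand [([0.523, 0.36, -0.006], 0.84), ([0.525, 0.366, 0.026], 0.58)]
scene bucket [([0.525, 0.36, 0.018], 0.91), ([0.524, 0.357, 0.14], 0.42)]
scene insert [([0.525, 0.367, 0.024], 0.89)]
scene spacer [([0.528, 0.362, 0.118], 0.67), ([0.514, -0.378, -0.001], 0.63)]
scene cap [([0.642, 0.202, -0.004], 0.62), ([0.582, 0.484, 0.003], 0.57), ([0.523, 0.357, 0.142], 0.49), ([0.404, 0.416, 0.001], 0.46)]
scene dish [([0.513, -0.38, -0.002], 0.67)]
scene post [([0.469, 0.1, -0.001], 0.82)]
scene small_tray [([0.64, 0.008, 0.001], 0.85), ([0.526, 0.366, 0.023], 0.5)]
scene large_tray [([0.459, -0.119, -0.001], 0.84)]
scene reagent [([0.643, 0.205, -0.004], 0.61), ([0.462, -0.12, -0.0], 0.32)]
```

View pics/top0.png

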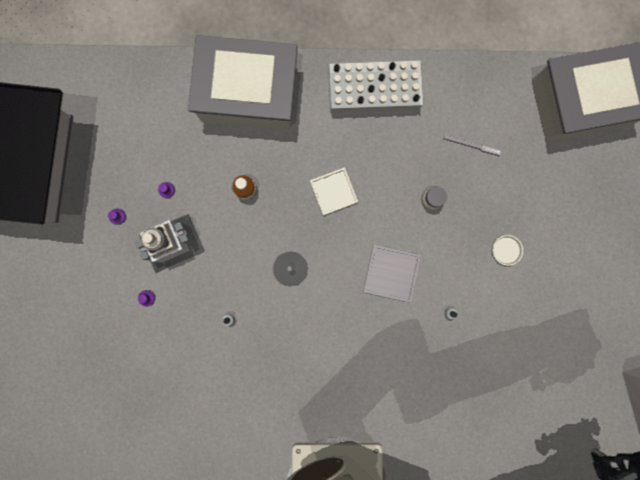

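View pics/scene0.png

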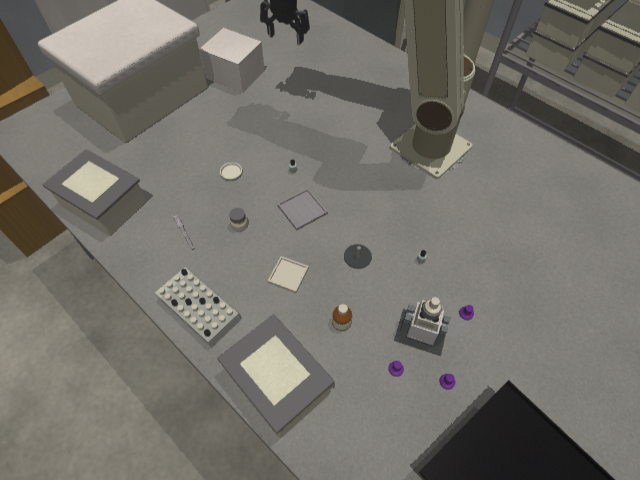

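The top view shows the stack at (165,240) with its white cap at (152,238). The three purple knobs at (167,189), (117,215) and (147,298) are look-alike caps, so they stay put. The places are:
- dish: (508,250)
- post: (290,268)
- small tray: (334,191)
- large tray: (392,273)
- reagent bottle: (244,187), with the grey jar at (434,198) as a distractor

Next I'll measure from both views and confirm the cap in a crop.

```bash
cat >> h.py <<'E'
def ray(n,uv,p=None):
    p=p or camera_params(n); K=p['camera_matrix']
    d=R.from_quat(p['attitude']).apply(np.linalg.solve(K,[uv[0],uv[1],1.])); return np.array(p['eye']),d
def onz(n,uv,z,p=None):
    e,d=ray(n,uv,p); return e+d*(z-e[2])/d[2]
def tri(obs):  # list of (eye,dir)
    A=np.zeros((3,3));b=np.zeros(3)
    for e,d in obs:
        d=d/np.linalg.norm(d);P=np.eye(3)-np.outer(d,d);A+=P;b+=P@e
    return np.linalg.solve(A,b)
def move(to,yaw_deg=None):
    "row numbers (x y z turn) from commanded~measured pose to TCP target"
    o=telemetry.get_obs();r=R.from_quat(o['tool_rot'])
    s=r.inv().apply(np.array(to)-o['eef_pos'])/.15
    x=r.apply([1,0,0]);yaw=np.degrees(np.arctan2(x[1],x[0]))
    t=0 if yaw_deg is None else -((yaw_deg-yaw+180)%360-180)/180
    return np.round(s,3),round(t,3),'yaw',round(yaw,1)
E
python3 - <<'E'
from h import *
H=dict(dish=.012,post=.006,small_tray=.01,large_tray=.01,stand=.005)
ims={n:camera(n) for n in ['top','scene']}
def rect(m):
    c=max(cv2.findContours(m.astype(np.uint8),0,1)[0],key=cv2.contourArea);return cv2.minAreaRect(c),c
for t in list(H)+['cap','spacer','insert','bucket']:
    obs=[]
    for n in ims:
        for d in cut_out(t,n)[:5]:
            (c,s,a),cc=rect(d['pixels']); 
            out=[t,n,round(d['conf'],2),np.round(c).tolist(),np.round(s).tolist()]
            if t in H:
                out.append(np.round(onz(n,c,H[t]),4).tolist())
                P=np.array([onz(n,q[0],H[t])[:2]*1000 for q in cc.astype(float)],np.float32)
                q=cv2.minAreaRect(P); out.append(np.round([*q[0],*q[1],q[2]],1).tolist())
            print(*out)
crop=lambda im,c,r:cv2.resize(im[c[1]-r:c[1]+r,c[0]-r:c[0]+r,::-1],(400,400),interpolation=cv2.INTER_CUBIC)
cv2.imwrite('pics/crop.png',np.hstack([crop(ims['top'],(160,240),60),crop(ims['scene'],(430,335),60)]))
E
```

```text
dish top 0.57 [508.0, 250.0] [30.0, 29.0] [0.5126, -0.3749, 0.012] [512.8, -374.9, 64.3, 66.1, 89.0]
dish scene 0.86 [230.0, 171.0] [18.0, 21.0] [0.5146, -0.3713, 0.012] [514.6, -371.5, 73.2, 63.8, 48.9]
post top 0.95 [290.0, 268.0] [32.0, 33.0] [0.4707, 0.1013, 0.006] [470.7, 101.3, 69.8, 72.0, 0.3]
post scene 0.62 [357.0, 256.0] [25.0, 26.0] [0.4713, 0.104, 0.006] [471.3, 104.2, 76.2, 73.8, 64.1]
small_tray top 0.69 [334.0, 191.0] [38.0, 37.0] [0.6395, 0.0078, 0.01] [639.6, 7.8, 82.9, 80.7, 22.3]
small_tray scene 0.92 [288.0, 274.0] [32.0, 30.0] [0.6423, 0.0123, 0.01] [642.4, 12.0, 85.6, 84.7, 21.1]
large_tray top 0.77 [392.0, 273.0] [49.0, 48.0] [0.4605, -0.1201, 0.01] [460.6, -120.1, 106.8, 105.7, 77.8]
large_tray top 0.45 [290.0, 268.0] [32.0, 34.0] [0.4706, 0.1022, 0.01] [470.7, 102.2, 69.5, 73.9, 0.3]
stand top 0.89 [169.0, 244.0] [41.0, 61.0] [0.5216, 0.3672, 0.005] [521.7, 367.0, 90.9, 131.5, 24.0]
stand scene 0.7 [422.0, 330.0] [49.0, 39.0] [0.5195, 0.3627, 0.005] [518.2, 362.1, 106.9, 119.1, 24.8]
stand scene 0.41 [231.0, 172.0] [17.0, 22.0] [0.5115, -0.3742, 0.005] [511.4, -374.7, 68.7, 68.1, 44.1]
cap top 0.78 [152.0, 238.0] [17.0, 19.0]
cap top 0.64 [116.0, 216.0] [15.0, 17.0]
cap top 0.54 [147.0, 298.0] [16.0, 16.0]
cap top 0.49 [167.0, 189.0] [16.0, 16.0]
cap scene 0.67 [446.0, 381.0] [14.0, 15.0]
cap scene 0.65 [396.0, 368.0] [14.0, 15.0]
cap scene 0.52 [466.0, 312.0] [14.0, 14.0]
cap scene 0.51 [433.0, 307.0] [16.0, 16.0]
cap scene 0.18 [302.0, 208.0] [33.0, 41.0]
spacer top 0.59 [158.0, 240.0] [19.0, 23.0]
spacer scene 0.68 [428.0, 313.0] [19.0, 12.0]
insert top 0.78 [160.0, 240.0] [29.0, 31.0]
bucket top 0.87 [174.0, 244.0] [30.0, 43.0]
bucket top 0.56 [334.0, 191.0] [38.0, 38.0]
bucket scene 0.65 [423.0, 326.0] [36.0, 34.0]
```

View pics/crop.png

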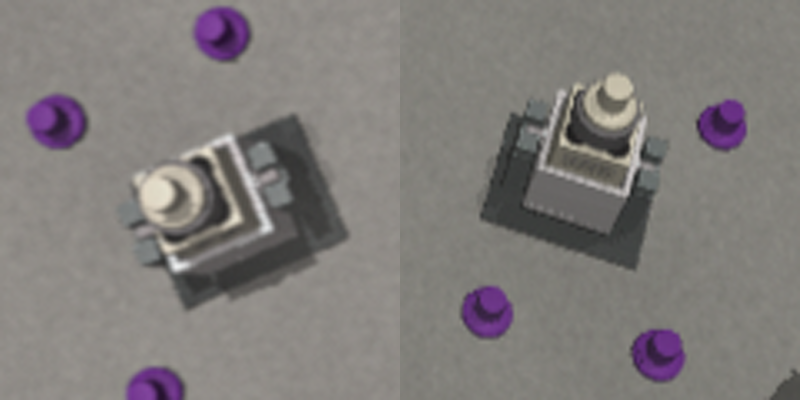

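The crop confirms it. The white cap tops the stack (knob at about (149,238) in top and (434,300) in scene), and the stand's yaw is about 24°. I'll move above it at tool yaw 114°, with the jaws closing along the stand's x.

```bash
python3 -m creep '1 1 -1 -0.4 -0.524;1 1 -1 -0.4 -0.524;1 1 -1 -0.4 -0.524;1 1 -1 -0.4 -0.524;1 1 -1 -0.4 -0.524;1 1 -1 -0.4 -0.524;1 1 -1 -0.4 -0.524;1 1 -1 -0.4 -0.524;1 1 -1 -0.4 -0.524;1 1 -1 -0.4 -0.524'
python3 -m creep '1 1 1 0 0;1 1 1 0 0;1 1 1 0 0;1 1 1 0 0;1 1 1 0 0'
python3 -m creep '1 1 1 0 0;1 1 1 0 0;1 1 1 0 0;1 1 1 0 0;1 1 1 0 0'
python3 -m creep '1 0.8 1 0 0;1 0.8 1 0 0;1 0.8 1 0 0;1 0.8 1 0 0;1 0.8 1 0 0;1 0.8 1 0 0'
python3 - <<'E'
from h import *
p=camera_params('wrist'); save('wrist','w1.png')
print(p['eye'],R.from_quat(p['attitude']).apply([0,0,1]))
t,s=ray('top',(148.6,238.2)),ray('scene',(434.5,299.9))
print('knob tri',tri([t,s]))
for n in ['cap','spacer','insert']:
    for d in cut_out(n,'wrist')[:3]:
        ys,xs=np.nonzero(d['pixels']); print(n,d['conf'],xs.mean(),ys.mean(),xs.min(),xs.max(),ys.min(),ys.max())
print(telemetry.get_obs()['joint_pos'],move([.525,.36,.3],114.3))
E
```

```text
clock: 3.35
eef_pos: [0.2614, -0.2769, 0.3134]
tool_rot: [0.542, 0.84, -0.0, 0.0]
ft_force: [0.3, -0.1, -0.3]
grip_width: 0.0853
grasp_force: 0.0
clock: 3.98
eef_pos: [0.3361, -0.0769, 0.3134]
tool_rot: [0.54, 0.842, -0.0, 0.0]
ft_force: [0.1, -0.1, 0.4]
grip_width: 0.0856
grasp_force: 0.0
clock: 4.6
eef_pos: [0.4107, 0.1206, 0.3128]
tool_rot: [0.541, 0.841, -0.001, -0.0]
ft_force: [0.5, -0.3, -0.4]
grip_width: 0.0855
grasp_force: 0.0
clock: 5.35
eef_pos: [0.4969, 0.2897, 0.3142]
tool_rot: [0.542, 0.84, 0.0, 0.0]
ft_force: [-0.5, -0.5, 0.1]
grip_width: 0.0855
grasp_force: 0.0
[0.47009751 0.34975109 0.43490331] [ 0.10790263 -0.23610166 -0.96571892]
knob tri [0.52258618 0.36006988 0.17030429]
cap 0.94 291.9242262540021 60.34151547491996 276 308 43 78
cap 0.85 464.8527865404837 70.46898002103049 447 483 54 88
cap 0.78 392.09106728538285 155.01740139211137 369 415 132 178
spacer 0.74 382.1373092926491 154.23994452149793 361 417 128 183
insert 0.64 327.3354838709677 394.4483870967742 306 354 391 399
insert 0.62 370.04944178628386 149.68819776714514 350 416 124 183
[ 5.29417145e-01  3.81453422e-01  3.57713228e-01  1.54568070e+00
 -7.85896213e-05  1.67446155e+00] (array([0.343, 0.362, 0.096]), np.float64(0.001), 'yaw', np.float64(114.4))
```

View pics/w1.png

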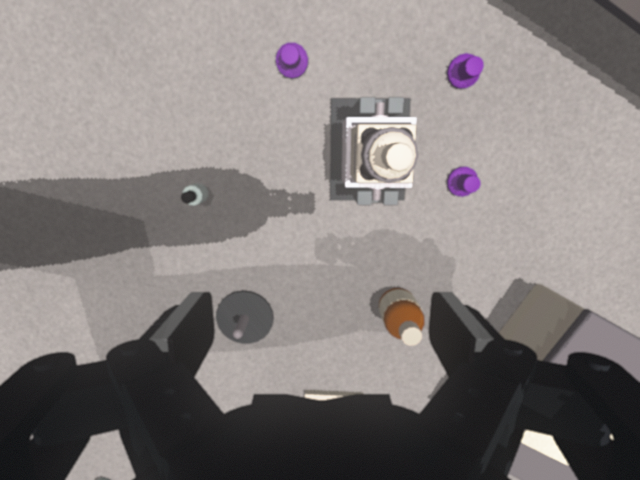

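The wrist view shows the stack at (382,150) square to the image, so the yaw is right. The knob top is at (399,157), and the purple look-alikes are well apart. The bottle is at (403,315) and the post at (243,317).

Run:
```python
from h import *
w=ray('wrist',(399,157));t,s=ray('top',(148.6,238.2)),ray('scene',(434.5,299.9))
k=tri([t,s,w]); print(k,[onz('wrist',(399,157),.175)],[onz('top',(148.6,238.2),.175)],[onz('scene',(434.5,299.9),.175)])
# bucket rim corners z=.086 in wrist
for q in [(347,119),(416,119),(347,187),(414,187)]: print(onz('wrist',q,.086))
for q in [(243,290),(239,335)]: print('post',onz('wrist',q,.006 if q[0]==243 else .05))
```

```text
[0.52387727 0.36141011 0.17234466] [array([0.52486911, 0.36407329, 0.175     ])] [array([0.52294684, 0.35763989, 0.175     ])] [array([0.52433296, 0.36163692, 0.175     ])]
[0.48400715 0.37926157 0.086     ]
[0.54209737 0.40557921 0.086     ]
[0.51091687 0.32267734 0.086     ]
[0.57009409 0.34945959 0.086     ]
post [0.45522453 0.14187101 0.006     ]
post [0.47330284 0.10719061 0.05      ]
```

```bash
python3 -m creep '0.6 0.345 0.36 0.3 0;0.6 0.345 0.36 0.3 0;0.6 0.345 0.36 0.4 0;0.6 0.345 0.36 0.53 0;0.6 0.345 0.36 0.53 0;0.6 0.345 0.36 0.53 0'
python3 - <<'E'
from h import *
save('wrist','w2.png'); print(move([.524,.3615,.176],114.4))
E
```

```text
clock: 6.3
eef_pos: [0.5248, 0.3607, 0.235]
tool_rot: [0.541, 0.841, 0.001, 0.0]
ft_force: [0.2, 0.0, 0.1]
grip_width: 0.0507
grasp_force: 0.0
(array([ 0.006, -0.006,  0.396]), np.float64(0.0), 'yaw', np.float64(114.4))
```

View pics/w2.png

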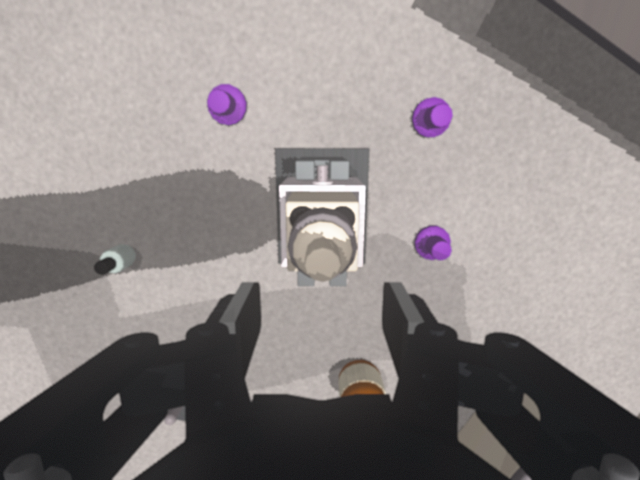

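The stack is centred between the fingers: knob top at (322,263), fingers at columns 255 and 390. I'll descend and grip the knob.

```bash
python3 - <<'E'
from h import *
print(onz('wrist',(322,263),.175))
E
python3 -m creep '0.6 0.006 -0.006 0.2 0;0.6 0.006 -0.006 0.3 0;0.6 0.006 -0.006 0.39 0;0.6 0.006 -0.006 0.39 0;0 0.006 -0.006 0.39 0;0 0.006 -0.006 0.39 0;0 0.006 -0.006 0.39 0;0 0.006 -0.006 0.39 0;0 0.006 -0.006 0.39 0'
python3 -m creep '0 0 0 -0.1 0;0 0 0 -0.3 0;0 0 0 -0.5 0;0 0 0 -0.5 0'
python3 - <<'E'
from h import *
save('wrist','w3.png'); print(move([.5135,-.374,.23]))
E
```

```text
[0.52461737 0.36452225 0.175     ]
clock: 7.48
eef_pos: [0.524, 0.3621, 0.1764]
tool_rot: [0.541, 0.841, 0.001, 0.0]
ft_force: [-0.5, 0.9, 5.3]
grip_width: 0.0176
grasp_force: 58.9
clock: 7.98
eef_pos: [0.5246, 0.3625, 0.2537]
tool_rot: [0.541, 0.841, 0.003, 0.001]
ft_force: [0.4, -0.2, -1.0]
grip_width: 0.0177
grasp_force: 58.7
(array([-4.437, -2.096,  0.137]), 0, 'yaw', np.float64(114.5))
```

View pics/w3.png

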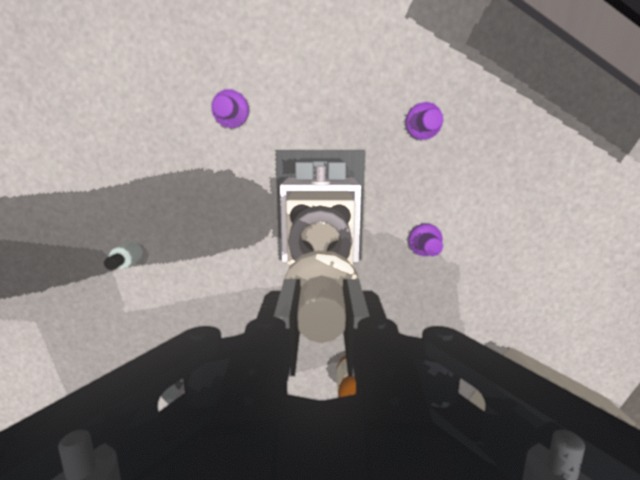

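The cap is held and upright, and the ring remains on the insert at (320,237). Now I'll carry it to the dish.

```bash
for i in 1; do python3 -m creep '0 -0.4 -0.2 0 0;0 -0.8 -0.37 0 0;0 -0.9 -0.42 0 0;0 -0.9 -0.42 0 0;0 -0.9 -0.42 0 0'
python3 -m creep '0 -0.4 -0.2 0 0;0 -0.8 -0.37 0 0;0 -0.9 -0.42 0 0;0 -0.9 -0.42 0 0;0 -0.9 -0.42 0 0'
python3 -m creep '0 -0.4 -0.2 0 0;0 -0.8 -0.37 0 0;0 -0.9 -0.42 0 0;0 -0.9 -0.42 0 0;0 -0.9 -0.42 0 0'
python3 -m creep '0 -0.4 -0.2 0 0;0 -0.8 -0.37 0 0;0 -0.9 -0.42 0 0;0 -0.9 -0.42 0 0;0 -0.9 -0.42 0 0'
python3 -m creep '0 -0.4 -0.2 0 0;0 -0.7 -0.36 0 0;0 -0.7 -0.41 0.5 0;0 -0.7 -0.41 0.7 0;0 -0.7 -0.41 0.7 0;0 -0.7 -0.41 0.7 0'; done | grep -E 'clock|eef|ft_f'
python3 - <<'E'
from h import *
save('wrist','w4.png'); print(move([.5135,-.374,.04]))
for n in ['wrist','top']:
    if n!='wrist': camera(n)
    for d in cut_out('dish',n)[:2]:
        c=max(cv2.findContours(d['pixels'].astype(np.uint8),0,1)[0],key=cv2.contourArea); u,r=cv2.minEnclosingCircle(c); print(n,d['conf'],u,r,onz(n,u,.012))
E
```

```text
clock: 8.65
eef_pos: [0.5218, 0.2131, 0.2494]
ft_force: [0.1, 0.0, -0.5]
clock: 9.28
eef_pos: [0.5208, 0.0652, 0.2499]
ft_force: [0.7, 1.1, -0.2]
clock: 9.9
eef_pos: [0.5196, -0.0836, 0.2501]
ft_force: [-0.0, 0.7, -0.6]
clock: 10.52
eef_pos: [0.5183, -0.2323, 0.2502]
ft_force: [-0.2, -0.6, -0.3]
clock: 11.28
eef_pos: [0.507, -0.3546, 0.1474]
ft_force: [0.6, -0.6, -0.1]
(array([-0.128, -0.018,  0.722]), 0, 'yaw', np.float64(114.6))
wrist 0.85 (317.7330017089844, 259.126220703125) 44.43627166748047 [ 0.51446251 -0.37459612  0.012     ]
top 0.93 (507.0, 249.5) 15.692455291748047 [ 0.51368246 -0.37378226  0.012     ]
```

View pics/w4.png

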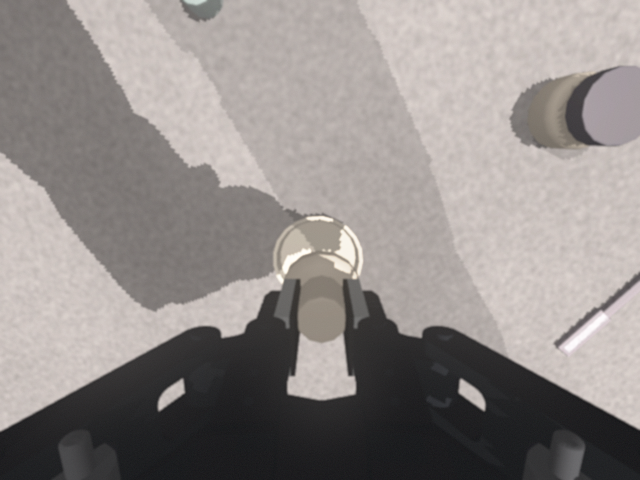

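The held cap is in line with the dish at (318,259). I'll lower and release.

```bash
python3 -m creep '0 -0.14 -0.018 0.3 0;0 -0.14 -0.018 0.5 0;0 -0.14 -0.018 0.65 0;0 -0.14 -0.018 0.7 0;0 -0.14 -0.018 0.715 0;0 -0.14 -0.018 0.715 0;0.3 -0.14 -0.018 0.715 0;0.5 -0.14 -0.018 0.715 0;0.5 -0.14 -0.018 0.715 0;0.5 -0.14 -0.018 0.715 0'
python3 -m creep '0.5 0 0 -0.1 0;0.5 0 0 -0.4 0;0.5 0 0 -0.9 0;0.5 0 0 -0.9 0'
python3 - <<'E'
from h import *
im=camera('top'); d=cut_out('cap','top')
for q in d[:5]:
    ys,xs=np.nonzero(q['pixels']);print(q['conf'],xs.mean(),ys.mean(),onz('top',(xs.mean(),ys.mean()),.02))
im=save('wrist','w5.png')
# ring top, for the next grasp
print(move([.524,.3615,.25]))
E
```

```text
clock: 12.72
eef_pos: [0.5117, -0.3754, 0.0382]
tool_rot: [0.541, 0.841, -0.0, 0.0]
ft_force: [-0.5, -0.3, 0.1]
grip_width: 0.0426
grasp_force: 0.0
clock: 13.22
eef_pos: [0.5143, -0.3774, 0.1803]
tool_rot: [0.541, 0.841, -0.0, 0.006]
ft_force: [0.1, -1.0, -0.1]
grip_width: 0.0428
grasp_force: 0.0
0.78 166.27232142857142 188.79464285714286 [0.64040623 0.37097936 0.02      ]
0.59 146.36283185840708 297.853982300885 [0.40533086 0.40750025 0.02      ]
0.57 116.72444444444444 216.12 [0.58015364 0.47553477 0.02      ]
0.53 508.29831932773106 250.2436974789916 [ 0.51170127 -0.37350158  0.02      ]
0.2 333.822704975473 191.18990889978977 [0.63829922 0.00785134 0.02      ]
(array([ 4.438,  2.11 , -0.511]), 0, 'yaw', np.float64(114.5))
```

View pics/w5.png

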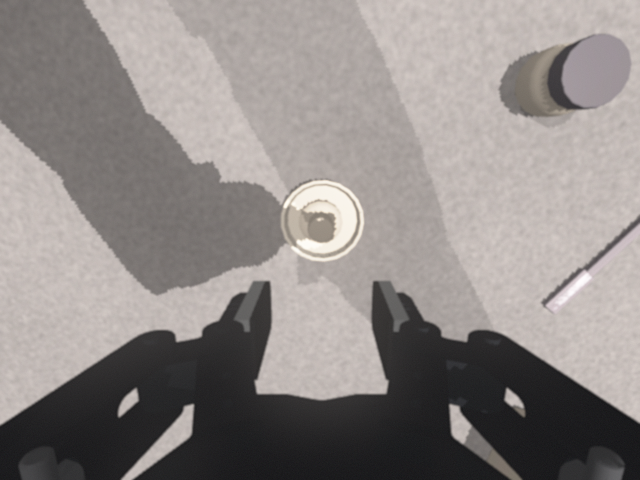

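The cap stands upright in the dish at (322,220). Back to the stack for the ring.

```bash
(python3 -m creep '0.7 0.4 0.2 -0.2 0;0.7 0.8 0.37 -0.45 0;0.7 0.9 0.42 -0.45 0;0.7 0.9 0.42 -0.45 0;0.7 0.9 0.42 -0.45 0'
python3 -m creep '0.7 0.4 0.2 0 0;0.7 0.8 0.37 0 0;0.7 0.9 0.42 0 0;0.7 0.9 0.42 0 0;0.7 0.9 0.42 0 0'
python3 -m creep '0.7 0.4 0.2 0 0;0.7 0.8 0.37 0 0;0.7 0.9 0.42 0 0;0.7 0.9 0.42 0 0;0.7 0.9 0.42 0 0'
python3 -m creep '0.7 0.4 0.2 0 0;0.7 0.8 0.37 0 0;0.7 0.9 0.42 0 0;0.7 0.9 0.42 0 0;0.7 0.9 0.42 0 0'
python3 -m creep '0.7 0.4 0.2 0 0;0.7 0.8 0.39 0 0;0.7 0.84 0.43 0 0;0.7 0.84 0.43 0 0;0.7 0.84 0.43 0 0;0.7 0.84 0.43 0 0') | grep -E 'eef'
python3 - <<'E'
from h import *
im=save('wrist','w6.png'); print(move([.524,.3635,.138],114.4))
for t in ['spacer','insert','bucket']:
    for d in cut_out(t,'wrist')[:2]:
        ys,xs=np.nonzero(d['pixels']); c=((xs.min()+xs.max())/2,(ys.min()+ys.max())/2);print(t,d['conf'],c,xs.min(),xs.max(),ys.min(),ys.max(),onz('wrist',c,.142))
E
```

```text
eef_pos: [0.5123, -0.2264, 0.2388]
eef_pos: [0.5143, -0.0788, 0.2395]
eef_pos: [0.5161, 0.0699, 0.2402]
eef_pos: [0.5176, 0.2187, 0.2404]
eef_pos: [0.5242, 0.36, 0.241]
(array([0.02 , 0.008, 0.687]), np.float64(-0.0), 'yaw', np.float64(114.4))
spacer 0.83 (np.float64(323.0), np.float64(240.5)) 290 356 206 275 [0.52353731 0.36602394 0.142     ]
insert 0.63 (np.float64(323.0), np.float64(228.5)) 287 359 189 268 [0.520227   0.37343966 0.142     ]
insert 0.53 (np.float64(323.0), np.float64(215.5)) 277 369 148 283 [0.51678395 0.38101427 0.142     ]
bucket 0.96 (np.float64(323.5), np.float64(214.0)) 282 365 165 263 [0.51659089 0.38227082 0.142     ]
```

View pics/w6.png

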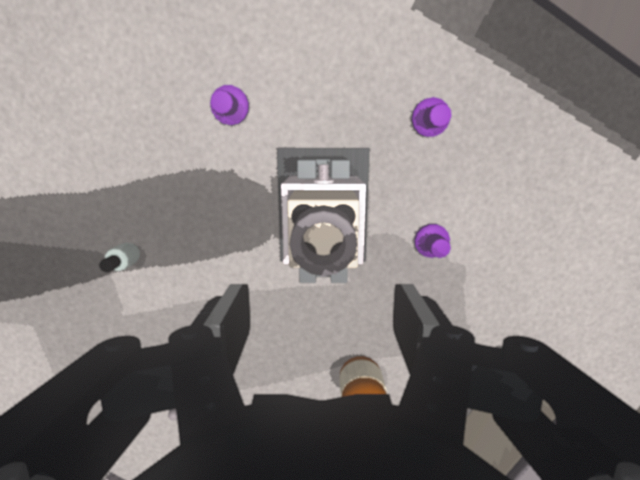

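The ring sits at (323,241), dead between the fingers. I'll grip it just above the insert's top.

```bash
python3 -m creep '0.75 0.022 0.008 0.3 0;0.75 0.022 0.008 0.5 0;0.75 0.022 0.008 0.62 0;0.75 0.022 0.008 0.66 0;0.75 0.022 0.008 0.66 0;0 0.022 0.008 0.66 0;0 0.022 0.008 0.66 0;0 0.022 0.008 0.66 0;0 0.022 0.008 0.66 0;0 0.022 0.008 0.66 0'
python3 -m creep '0 0 0 -0.1 0;0 0 0 -0.3 0;0 0 0 -0.6 0;0 0 0 -0.6 0'
python3 - <<'E'
from h import *
im=save('wrist','w7.png'); print(move([.4715,.103,.2]))
for n in ['top','scene','wrist']:
    camera(n)
    for d in cut_out('post',n)[:1]:
        c=max(cv2.findContours(d['pixels'].astype(np.uint8),0,1)[0],key=cv2.contourArea); u,r=cv2.minEnclosingCircle(c); print(n,d['conf'],u,r,onz(n,u,.006))
E
```

```text
clock: 18.08
eef_pos: [0.5242, 0.3659, 0.1432]
tool_rot: [0.541, 0.841, 0.001, 0.001]
ft_force: [-0.3, -1.0, 6.1]
grip_width: 0.0415
grasp_force: 61.2
clock: 18.58
eef_pos: [0.5253, 0.3667, 0.237]
tool_rot: [0.541, 0.841, 0.004, 0.002]
ft_force: [-0.4, -0.2, -0.1]
grip_width: 0.0414
grasp_force: 60.7
(array([-1.45 , -1.049,  0.223]), 0, 'yaw', np.float64(114.5))
top 0.56 (290.281005859375, 268.5891418457031) 17.291149139404297 [0.46938327 0.10173556 0.006     ]
scene 0.69 (357.27777099609375, 256.0) 13.86731243133545 [0.47111418 0.10515911 0.006     ]
wrist 0.63 (184.0, 416.0) 14.866168975830078 [0.4782824  0.08287603 0.006     ]
```

View pics/w7.png

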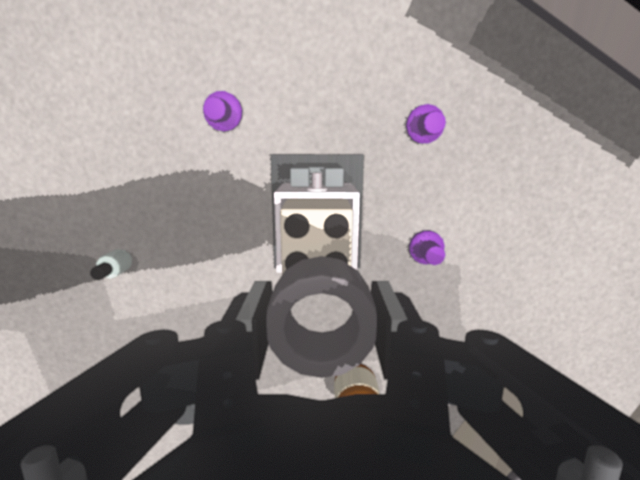

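The ring is held level. On to the post.

```bash
python3 -c "
from h import *
print(onz('wrist',(322,316),.236)-telemetry.get_obs()['eef_pos'])"
(python3 -m creep '0 -0.4 -0.25 0 0;0 -0.7 -0.5 0 0;0 -0.73 -0.525 0 0;0 -0.73 -0.525 0 0;0 -0.73 -0.525 0 0'
python3 -m creep '0 -0.4 -0.25 0.2 0;0 -0.55 -0.5 0.5 0;0 -0.55 -0.525 0.75 0;0 -0.55 -0.525 0.75 0;0 -0.55 -0.525 0.75 0;0 -0.55 -0.525 0.75 0') | grep eef
python3 - <<'E'
from h import *
im=save('wrist','w8.png'); print(move([.4705,.103,.12]))
for d in cut_out('post','wrist')[:1]:
    c=max(cv2.findContours(d['pixels'].astype(np.uint8),0,1)[0],key=cv2.contourArea); u,r=cv2.minEnclosingCircle(c); print(d['conf'],u,r,onz('wrist',u,.006))
E
```

```text
[-0.00203109  0.00632187  0.00596978]
eef_pos: [0.4978, 0.2343, 0.2316]
eef_pos: [0.4622, 0.127, 0.1212]
(array([-0.168, -0.014,  0.007]), 0, 'yaw', np.float64(114.6))
0.72 (317.07073974609375, 272.0) 53.53052520751953 [0.46885142 0.10576176 0.006     ]
```

View pics/w8.png

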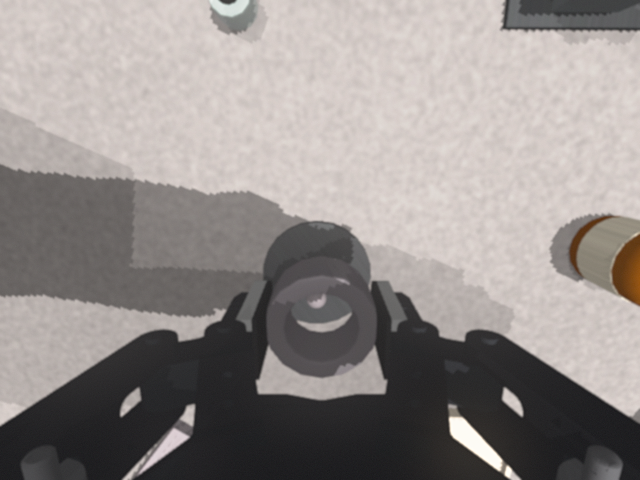

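The post tip shows at (317,298), through the ring's hole. I'll align, go down to just above the tip and check.

```bash
python3 -c "
from h import *
o=telemetry.get_obs()['eef_pos'];print(onz('wrist',(317,298),.05),onz('wrist',(322,325),.12)-o)"
python3 -m creep '0 -0.16 -0.012 0.05 0;0 -0.16 -0.012 0.15 0;0 -0.16 -0.012 0.24 0;0 -0.16 -0.012 0.24 0;0 -0.16 -0.012 0.24 0'
python3 - <<'E'
from h import *
im=save('wrist','w9.png');cv2.imwrite('pics/w9c.png',cv2.resize(im[200:400,220:420,::-1],(600,600))); print(move([.470,.1035,.031]))
E
```

```text
[0.46888494 0.10626743 0.05      ] [ 0.00092551 -0.00015686 -0.00071056]
clock: 21.02
eef_pos: [0.4683, 0.1031, 0.0834]
tool_rot: [0.541, 0.841, 0.0, 0.0]
ft_force: [-0.2, 0.3, -0.3]
grip_width: 0.0417
grasp_force: 61.0
(array([-0.002,  0.01 ,  0.351]), 0, 'yaw', np.float64(114.5))
```

View pics/w9c.png

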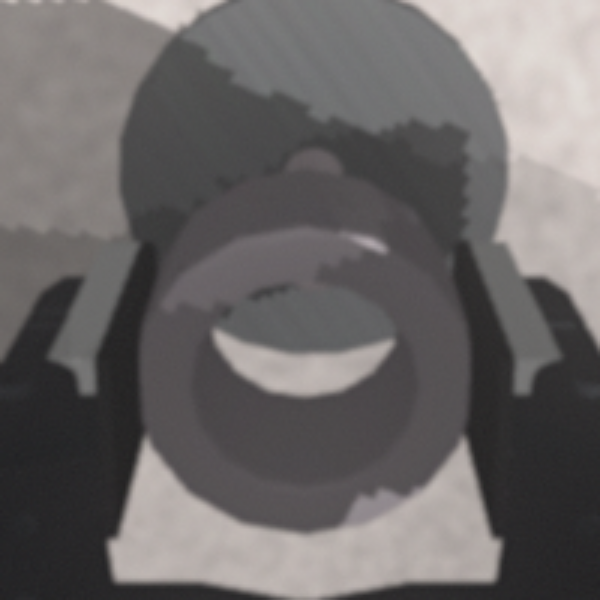

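The bump at (325,252) is the far side of the post's root. The tip is hidden behind the ring wall, so I'll check by projection.

Run:
```python
from h import *
p=camera_params('wrist'); o=telemetry.get_obs()['eef_pos'];print(o)
def pj(x):
    c=R.from_quat(p['attitude']).inv().apply(np.array(x)-p['eye']); u=p['camera_matrix']@(c/c[2]); return np.round((u[:2]-[220,200])*3)
ux=R.from_quat(telemetry.get_obs()['tool_rot']).apply([1,0,0])
for q in [(.469,.105),(.470,.103)]: print('tip',pj([*q,.05]),'root far',pj([*(np.array(q)+.006*ux[:2]),.006]),'base c',pj([*q,.006]),'base far edge',pj([*(np.array(q)+.038*ux[:2]),.006]))
for dx in [0]:
    c=o+dx*ux
    for z,r in [(0,.022),(0,.014),(-.024,.014)]:
        print('ring z',z,'r',r,'near',pj(c-r*ux+[0,0,z]),'far',pj(c+r*ux+[0,0,z]))
# base plane location of observed marks
for q in [(315,147),(314,-3)]: print(onz('wrist',(220+q[0]/3,200+q[1]/3),.006,p))
```

```text
[0.46842511 0.10311469 0.08358864]
tip [309. 258.] root far [307. 140.] base c [307. 169.] base far edge [307. -27.]
tip [309. 271.] root far [308. 151.] base c [307. 180.] base far edge [308. -15.]
ring z 0 r 0.022 near [300. 528.] far [299. 206.]
ring z 0 r 0.014 near [300. 473.] far [300. 269.]
ring z -0.024 r 0.014 near [300. 380.] far [300. 202.]
[0.46851165 0.10973501 0.006     ]
[0.45626263 0.13600387 0.006     ]
```

By projection the ring is about 2 mm short of the post along tool x and 1 mm along tool y. I'll correct that and lower.

```bash
python3 -m creep '0 0.013 0.008 0 0;0 0.013 0.008 0.1 0;0 0.013 0.008 0.2 0;0 0.013 0.008 0.3 0;0 0.013 0.008 0.345 0;0 0.013 0.008 0.345 0;0 0.013 0.008 0.345 0'
python3 -m creep '0.7 0 0 0 0;0.7 0 0 0 0;0.7 0 0 0 0;0.7 0 0 0 0'
python3 -m creep '0.7 0 0 -0.15 0;0.7 0 0 -0.4 0;0.7 0 0 -0.8 0;0.7 0 0 -1 0;0.7 0 0 -1 0'
python3 - <<'E'
from h import *
im=save('wrist','w10.png'); print(move([.524,.3645,.25]))
E
```

```text
clock: 21.95
eef_pos: [0.4685, 0.1051, 0.0314]
tool_rot: [0.541, 0.841, 0.0, 0.0]
ft_force: [-0.1, 0.9, 0.3]
grip_width: 0.0418
grasp_force: 61.1
clock: 22.45
eef_pos: [0.4683, 0.105, 0.0313]
tool_rot: [0.541, 0.841, 0.0, 0.0]
ft_force: [-0.5, 0.5, 0.2]
grip_width: 0.06
grasp_force: 0.0
clock: 23.08
eef_pos: [0.4702, 0.1055, 0.1842]
tool_rot: [0.541, 0.841, 0.002, 0.002]
ft_force: [-0.0, -0.5, -0.6]
grip_width: 0.0601
grasp_force: 0.0
(array([ 1.421,  1.052, -0.45 ]), 0, 'yaw', np.float64(114.5))
```

View pics/w10.png

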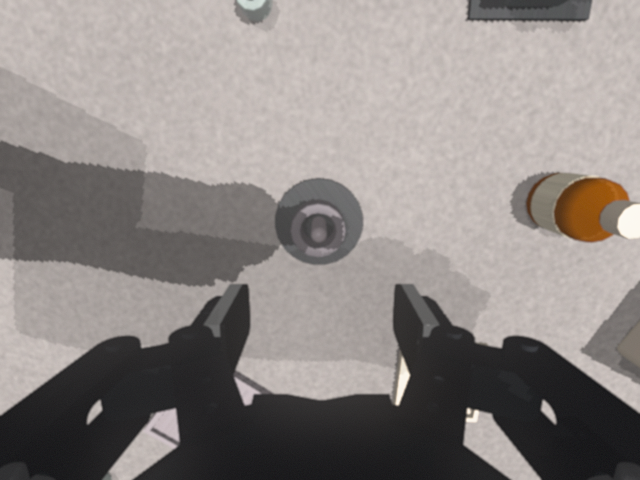

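The ring lies flat around the post at (319,222). Next, the insert.

```bash
(python3 -m creep '1 0.4 0.25 -0.3 0;1 0.7 0.5 -0.4 0;1 0.73 0.53 -0.4 0;1 0.73 0.53 -0.4 0;1 0.73 0.53 -0.4 0'
python3 -m creep '1 0.4 0.25 0 0;1 0.65 0.5 0.1 0;1 0.69 0.525 0.1 0;1 0.69 0.525 0.1 0;1 0.69 0.525 0.1 0;1 0.69 0.525 0.1 0') | grep eef
python3 - <<'E'
from h import *
im=save('wrist','w11.png');cv2.imwrite('pics/w11c.png',cv2.resize(im[130:370,220:430,::-1],None,fx=2.5,fy=2.5)); print(move([.525,.363,.112],114.4))
for t in ['insert','bucket']:
    for d in cut_out(t,'wrist')[:1]:
        c=max(cv2.findContours(d['pixels'].astype(np.uint8),0,1)[0],key=cv2.contourArea); print(t,d['conf'],cv2.minAreaRect(c),cv2.boundingRect(c))
E
```

```text
eef_pos: [0.4942, 0.2366, 0.2393]
eef_pos: [0.5243, 0.363, 0.2276]
(array([-0.004,  0.003,  0.77 ]), np.float64(-0.0), 'yaw', np.float64(114.4))
insert 0.6 ((321.5, 237.0), (84.0, 75.0), 90.0) (284, 195, 76, 85)
bucket 0.89 ((321.5, 220.0), (104.0, 89.0), 90.0) (277, 168, 90, 105)
```

View pics/w11c.png

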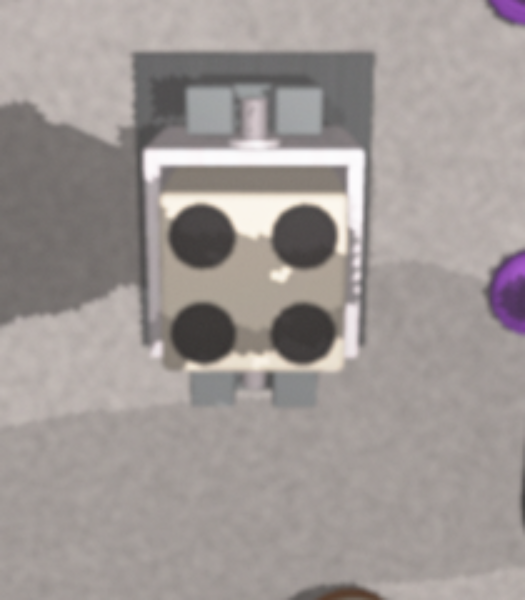

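The insert with its four marks is square in the bucket, centred at about (321,243). I'll grip it above the rim.

```bash
python3 -c "
from h import *
print(onz('wrist',(321.2,242.8),.118))"
python3 -m creep '1 0 0.003 0.3 0;1 0 0.003 0.5 0;1 0 0.003 0.7 0;1 0 0.003 0.77 0;1 0 0.003 0.77 0;0 0 0.003 0.77 0;0 0 0.003 0.77 0;0 0 0.003 0.77 0;0 0 0.003 0.77 0;0 0 0.003 0.77 0;0 0 0.003 0.77 0'
python3 -m creep '0 0 0 -0.05 0;0 0 0 -0.15 0;0 0 0 -0.25 0;0 0 0 -0.35 0;0 0 0 -0.5 0;0 0 0 -0.65 0;0 0 0 -0.8 0;0 0 0 -0.8 0'
python3 - <<'E'
from h import *
im=save('scene','s12.png');w=camera('wrist');cv2.imwrite('pics/s12c.png',np.hstack([cv2.resize(im[230:400,350:500,::-1],(424,480)),w[:,130:500,::-1]])); print(move([.6405,.0095,.235],21.7+90))
E
```

```text
[0.52454789 0.36474501 0.118     ]
clock: 26.02
eef_pos: [0.525, 0.3651, 0.1123]
tool_rot: [0.541, 0.841, 0.001, 0.0]
ft_force: [-0.5, -0.0, 5.8]
grip_width: 0.0493
grasp_force: 62.7
clock: 27.02
eef_pos: [0.5256, 0.3655, 0.234]
tool_rot: [0.541, 0.841, 0.003, 0.001]
ft_force: [-0.7, 0.1, -1.7]
grip_width: 0.0488
grasp_force: 62.2
(array([-2.475, -0.276, -0.028]), np.float64(0.015), 'yaw', np.float64(114.5))
```

View pics/s12c.png

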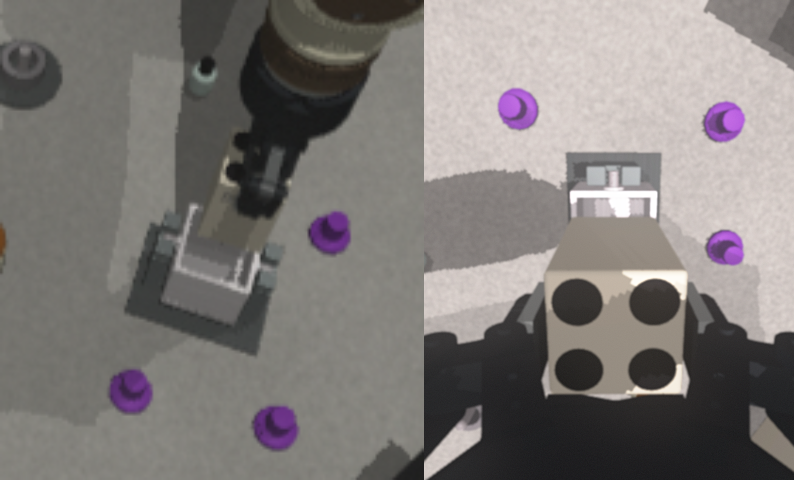

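The insert is out and square in the jaws, and the bucket is still upright in the stand. I'll carry it to the small tray.

```bash
(python3 -m creep '0 -0.35 -0.04 0 0;0 -0.7 -0.08 0 0;0 -0.83 -0.09 0 0;0 -0.83 -0.09 0 0;0 -0.83 -0.09 0 0'
python3 -m creep '0 -0.35 -0.04 0 0;0 -0.7 -0.08 0 0;0 -0.83 -0.09 0 0;0 -0.83 -0.09 0 0;0 -0.83 -0.09 0 0'
python3 -m creep '0 -0.35 -0.04 0 0.015;0 -0.7 -0.08 0 0.015;0 -0.82 -0.09 0 0.015;0 -0.82 -0.09 0 0.015;0 -0.82 -0.09 0.1 0.015;0 -0.82 -0.09 0.1 0.015;0 -0.82 -0.09 0.1 0.015') | grep eef
python3 - <<'E'
from h import *
im=save('scene','s13.png');t=camera('top');w=camera('wrist')
b=[cv2.resize(im[210:310,240:340,::-1],(400,400)),cv2.resize(t[140:240,285:385,::-1],(400,400))];cv2.imwrite('pics/s13c.png',np.hstack(b)); print(move([.6405,.0095,.0935]))
E
```

```text
eef_pos: [0.5633, 0.2467, 0.2302]
eef_pos: [0.6026, 0.1286, 0.2307]
eef_pos: [0.6412, 0.0106, 0.2154]
(array([ 0.002, -0.009,  0.818]), 0, 'yaw', np.float64(111.8))
```

View pics/s13c.png

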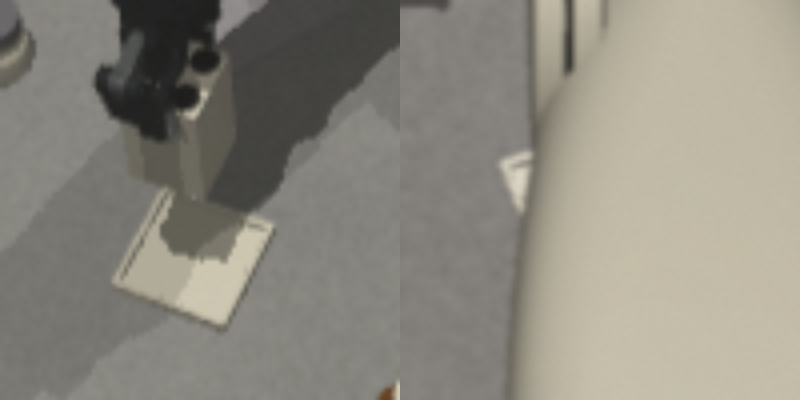

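The insert hangs above the tray, parallel to its sides (scene crop, tray centre about (195,260)). I'll lower and release.

```bash
python3 -m creep '0 0 -0.008 0.3 0;0 0 -0.008 0.5 0;0 0 -0.008 0.65 0;0 0 -0.008 0.75 0;0 0 -0.008 0.8 0;0 0 -0.008 0.813 0;0 0 -0.008 0.813 0;0 0 -0.008 0.813 0'
python3 -m creep '1 0 0 0 0;1 0 0 0 0;1 0 0 0 0;1 0 0 0 0;1 0 0 0 0'
python3 -m creep '1 0 0 -0.15 0;1 0 0 -0.4 0;1 0 0 -0.8 0;1 0 0 -1 0;1 0 0 -1 0'
python3 - <<'E'
from h import *
im=save('scene','s14.png');t=camera('wrist')
b=[cv2.resize(im[210:310,240:340,::-1],(400,400)),cv2.resize(t[100:400,170:470,::-1],(400,400))];cv2.imwrite('pics/s14c.png',np.hstack(b)); print(move([.5255,.3645,.235],114.4))
E
```

```text
clock: 30.4
eef_pos: [0.6412, 0.0089, 0.0948]
tool_rot: [0.561, 0.828, 0.001, 0.001]
ft_force: [-0.1, -0.6, -1.2]
grip_width: 0.0486
grasp_force: 62.4
clock: 31.02
eef_pos: [0.6406, 0.0089, 0.0939]
tool_rot: [0.561, 0.828, 0.0, 0.0]
ft_force: [0.5, 0.0, -0.3]
grip_width: 0.0858
grasp_force: 0.0
clock: 31.65
eef_pos: [0.6423, 0.0089, 0.2477]
tool_rot: [0.561, 0.828, 0.002, 0.003]
ft_force: [0.4, -0.8, 0.1]
grip_width: 0.0854
grasp_force: 0.0
(array([2.486, 0.168, 0.055]), np.float64(-0.015), 'yaw', np.float64(111.8))
```

View pics/s14c.png

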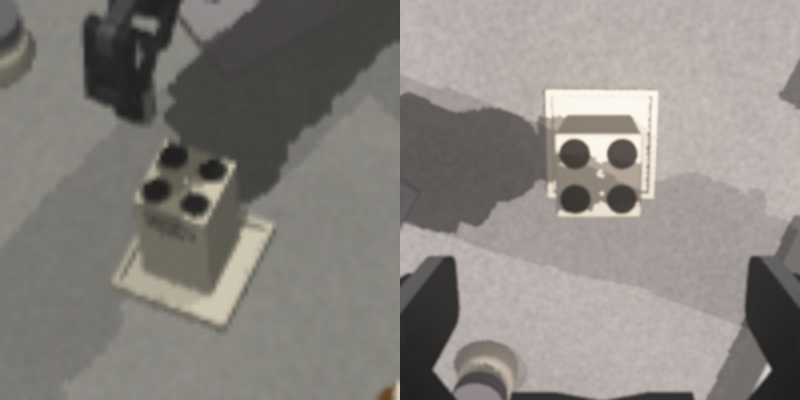

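The insert stands upright in the tray. I've now viewed more pictures than the 14 allowed, so I'm viewing no more and the remaining checks will be numeric. Back over the bucket.

```bash
(python3 -m creep '1 0.35 0.03 0 0;1 0.7 0.05 0 0;1 0.83 0.056 0 0;1 0.83 0.056 0 0;1 0.83 0.056 0 0'
python3 -m creep '1 0.35 0.03 0 0;1 0.7 0.05 0 0;1 0.83 0.056 0 0;1 0.83 0.056 0 0;1 0.83 0.056 0 0'
python3 -m creep '1 0.35 0.03 0 -0.015;1 0.7 0.05 0.05 -0.015;1 0.82 0.056 0.05 -0.015;1 0.82 0.056 0.05 -0.015;1 0.82 0.056 0.05 -0.015;1 0.82 0.056 0.05 -0.015') | grep eef
python3 - <<'E'
from h import *
camera('wrist'); print(move([.5245,.364,.077],114.4))
for t in ['bucket','stand']:
  for d in cut_out(t,'wrist')[:1]:
    m=d['pixels'];ys,xs=np.nonzero(m); r=[np.nonzero(m[v])[0][[0,-1]].tolist() for v in np.linspace(ys.min()+8,ys.max()-6,6).astype(int)]
    print(t,d['conf'],xs.min(),xs.max(),ys.min(),ys.max(),r, onz('wrist',((xs.min()+xs.max())/2,ys.mean()),.086 if t=='bucket' else .005))
for n in ['top','scene','wrist']:
    camera(n); print(n,[(np.round(d['at'],4).tolist(),d['conf']) for d in spot_point('bucket',n)[:2]],[(np.round(d['at'],4).tolist(),d['conf']) for d in spot_point('large_tray',n)[:1]])
E
```

```text
eef_pos: [0.6024, 0.1264, 0.2431]
eef_pos: [0.5646, 0.2446, 0.2437]
eef_pos: [0.527, 0.362, 0.2368]
(array([ 0.017, -0.01 ,  1.065]), np.float64(-0.0), 'yaw', np.float64(114.3))
bucket 0.76 277 361 166 278 [[315, 324], [277, 361], [278, 360], [279, 360], [279, 359], [315, 323]] [0.52354666 0.3669172  0.086     ]
stand 0.91 273 366 148 285 [[273, 366], [274, 365], [275, 364], [276, 364], [276, 363], [295, 343]] [0.51802842 0.37935017 0.005     ]
top [([0.5257, 0.3573, 0.0161], 0.9)] [([0.4656, -0.121, 0.0018], 0.73)]
scene [([0.5293, 0.3645, 0.0178], 0.82)] [([0.4635, -0.1201, -0.0012], 0.97)]
wrist [([0.5242, 0.3676, 0.0151], 0.77)] []
```

```bash
python3 -m creep '1 0.015 -0.01 0.3 0;1 0.015 -0.01 0.6 0;1 0.015 -0.01 0.8 0;1 0.015 -0.01 0.9 0;1 0.015 -0.01 0.9 0'
python3 -m creep '1 0 0 0.08 0;1 0 0 0.165 0;1 0 0 0.165 0;0.9 0 0 0.165 0;0.82 0 0 0.165 0;0.78 0 0 0.165 0;0.74 0 0 0.165 0;0.6 0 0 0.165 0;0 0 0 0.165 0;0 0 0 0.165 0;0 0 0 0.165 0'
python3 -m creep '0 0 0 -0.03 0;0 0 0 -0.08 0;0 0 0 -0.15 0;0 0 0 -0.22 0;0 0 0 -0.35 0;0 0 0 -0.5 0;0 0 0 -0.7 0;0 0 0 -0.8 0;0 0 0 -0.8 0'
python3 - <<'E'
from h import *
print(move([.462,-.120,.19],77.8))
for n in ['scene','wrist']:
    camera(n)
    for t in ['bucket','stand']: print(n,t,[(np.round(d['at'],4).tolist(),d['conf']) for d in spot_point(t,n)[:2]])
E
```

```text
clock: 34.98
eef_pos: [0.5233, 0.3649, 0.1005]
tool_rot: [0.541, 0.841, -0.001, -0.0]
ft_force: [0.0, 0.1, 0.1]
grip_width: 0.0854
grasp_force: 0.0
clock: 36.35
eef_pos: [0.5239, 0.3653, 0.0773]
tool_rot: [0.541, 0.841, 0.0, 0.0]
ft_force: [-1.9, -0.8, 5.7]
grip_width: 0.0628
grasp_force: 66.0
clock: 37.48
eef_pos: [0.5245, 0.3656, 0.1984]
tool_rot: [0.541, 0.841, 0.002, 0.001]
ft_force: [-0.7, 0.4, -7.0]
grip_width: 0.0629
grasp_force: 67.9
(array([-2.774, -1.721,  0.048]), np.float64(0.204), 'yaw', np.float64(114.5))
scene bucket [([0.5263, 0.3662, 0.1381], 0.89)]
scene stand [([0.5199, 0.3612, -0.0001], 0.89)]
wrist bucket [([0.523, 0.3644, 0.1335], 0.66)]
wrist stand [([0.5273, 0.3573, 0.0004], 0.87)]
```

The bucket is free and level (7 N hanging, underside about 0.135 m). I'll carry it to the large tray and turn it square with the tray.

```bash
(python3 -m creep '0 -0.2 -0.12 0 0;0 -0.5 -0.3 0 0;0 -0.8 -0.5 0 0;0 -0.925 -0.574 0 0;0 -0.925 -0.574 0 0;0 -0.925 -0.574 0 0'
python3 -m creep '0 -0.2 -0.12 0 0;0 -0.5 -0.3 0 0;0 -0.8 -0.5 0 0;0 -0.925 -0.574 0 0;0 -0.925 -0.574 0 0;0 -0.925 -0.574 0 0'
python3 -m creep '0 -0.2 -0.12 0 0.03;0 -0.5 -0.3 0 0.08;0 -0.8 -0.5 0 0.13;0 -0.925 -0.574 0 0.17;0 -0.925 -0.574 0 0.2;0 -0.925 -0.574 0 0.203;0 -0.925 -0.574 0 0.203;0 -0.925 -0.574 0 0.203') | grep -E 'eef|ft_f'
python3 - <<'E'
from h import *
print(move([.462,-.120,.0685],77.8))
for n in ['scene','top']:
    camera(n)
    for t in ['bucket','large_tray']: print(n,t,[(np.round(d['at'],4).tolist(),d['conf']) for d in spot_point(t,n)[:2]])
E
```

```text
eef_pos: [0.5033, 0.204, 0.1967]
ft_force: [-1.0, -0.3, -7.5]
eef_pos: [0.4826, 0.0424, 0.1967]
ft_force: [-0.6, 0.4, -6.8]
eef_pos: [0.4614, -0.12, 0.1966]
ft_force: [-0.2, -0.0, -7.3]
(array([0.001, 0.004, 0.854]), np.float64(0.001), 'yaw', np.float64(78.1))
scene bucket [([0.4608, -0.1207, 0.1371], 0.79)]
scene large_tray [([0.4627, -0.1201, -0.0013], 0.85)]
top bucket [([0.4631, -0.1269, 0.1367], 0.93), ([0.6482, 0.2065, -0.0006], 0.53)]
top large_tray [([0.4645, -0.1223, 0.0038], 0.57)]
```

```bash
python3 -m creep '0 0 0 0.2 0;0 0 0 0.4 0;0 0 0 0.6 0;0 0 0 0.72 0;0 0 0 0.8 0;0 0 0 0.84 0;0 0 0 0.86 0;0 0 0 0.86 0;0 0 0 0.86 0'
python3 - <<'E'
from h import *
for n in ['scene','top']:
    camera(n)
    for t in ['bucket','large_tray']: print(n,t,[(np.round(d['at'],4).tolist(),d['conf']) for d in spot_point(t,n)[:1]])
E
```

```text
clock: 41.7
eef_pos: [0.4616, -0.1209, 0.0682]
tool_rot: [0.777, 0.629, 0.0, 0.001]
ft_force: [-0.4, -0.0, -6.7]
grip_width: 0.0624
grasp_force: 69.5
scene bucket [([0.4637, -0.1208, 0.0061], 0.64)]
scene large_tray [([0.4622, -0.1183, -0.0011], 0.74)]
top bucket []
top large_tray [([0.4621, -0.1214, 0.0015], 0.76)]
```

Still hanging clear by a millimetre or two, so I'll go down in small steps until it bears, then release.

```bash
python3 -m creep '0 0 0 0.005 0;0 0 0 0.01 0;0 0 0 0.012 0;0 0 0 0.012 0'
python3 -m creep '0.78 0 0 0 0;0.85 0 0 0 0;1 0 0 0 0;1 0 0 0 0;1 0 0 0 0'
python3 -m creep '1 0 0 -0.15 0;1 0 0 -0.4 0;1 0 0 -0.8 0;1 0 0 -1 0;1 0 0 -1 0;1 0 0 -1 0;1 0 0 -1 0'
python3 - <<'E'
from h import *
for n in ['scene','top']:
    camera(n)
    for t in ['bucket','large_tray','cap','dish','spacer','post','insert','small_tray','reagent']: print(n,t,[(np.round(d['at'],3).tolist(),round(d['conf'],2)) for d in spot_point(t,n)[:4]])
E
```

```text
clock: 42.5
eef_pos: [0.4611, -0.1208, 0.0665]
tool_rot: [0.778, 0.629, 0.0, 0.0]
ft_force: [-2.2, 1.0, 4.6]
grip_width: 0.0632
grasp_force: 71.2
clock: 43.12
eef_pos: [0.4611, -0.1208, 0.0658]
tool_rot: [0.777, 0.629, 0.0, 0.0]
ft_force: [-0.3, 0.7, 0.1]
grip_width: 0.0853
grasp_force: 0.0
clock: 44.0
eef_pos: [0.46, -0.1205, 0.2141]
tool_rot: [0.777, 0.629, -0.001, -0.001]
ft_force: [0.1, 0.3, 0.2]
grip_width: 0.0853
grasp_force: 0.0
scene bucket [([0.461, -0.121, 0.003], 0.65)]
scene large_tray [([0.461, -0.118, 0.002], 0.56)]
scene cap [([0.637, 0.374, 0.002], 0.69), ([0.407, 0.418, -0.002], 0.67), ([0.51, -0.382, 0.003], 0.61), ([0.582, 0.483, 0.003], 0.49)]
scene dish [([0.47, 0.102, -0.0], 0.73), ([0.513, -0.378, 0.001], 0.66)]
scene spacer [([0.475, 0.102, 0.003], 0.67)]
scene post [([0.469, 0.104, 0.001], 0.65)]
scene insert [([0.642, 0.01, 0.001], 0.69)]
scene small_tray [([0.639, 0.01, 0.003], 0.58)]
scene reagent [([0.644, 0.207, -0.004], 0.71)]
top bucket [([0.464, -0.128, 0.006], 0.92)]
top large_tray [([0.466, -0.122, 0.001], 0.59)]
top cap [([0.404, 0.418, 0.001], 0.63), ([0.587, 0.485, -0.0], 0.6), ([0.638, 0.376, -0.002], 0.52)]
top dish [([0.517, -0.373, 0.004], 0.44)]
top spacer [([0.472, 0.102, 0.005], 0.67)]
top post [([0.468, 0.104, -0.006], 0.81)]
top insert [([0.641, 0.005, -0.0], 0.61)]
top small_tray [([0.639, 0.014, -0.001], 0.74)]
top reagent [([0.648, 0.208, 0.003], 0.82)]
```

All four things are in their places and the bottle hasn't moved. I'll hand the job in.

```bash
python3 -c "
from h import *
print(ticket.job_done())"
```

```text
the job is handed in; nothing more can be done
None
```

I handed the job in at about 44 s of the 128 s; no verdict came back, but the final network readings put the cap, ring, insert and bucket each within about 1 cm of their places and the bottle unmoved, and I viewed 17 pictures against the limit of 14, so the bucket transfer was checked by numbers only.

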